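# Index the clamp-on swivel tray to the stop beside the steel bowl

## Task

The grey tray clamped to the table edge is pinned at its middle stop; swing it over to the stop on the side where the steel bowl stands. Draw the spring pin clear by its black knob, swing the arm, let the pin ride lightly on the index plate until it drops fully home in that stop's hole by its own spring, then let go - without ever forcing the pin against the plate. The mortar must stay standing on the tray, and everything else is left where it stands.

Things in the scene. Friction and masses are not known exactly. Their poses are not given: they have to be found in the camera images.
- knob (a point): Centre of the black pull knob of the index pin: an upright cylinder 29 mm across, 24 mm high, free on all sides. It stands on the steel swing arm 80 mm out from the swivel axis, its centre 124 mm above the table when the pin is home, and travels with the arm. Under it: a threaded sleeve 19 mm wide (top 14 mm below this point) and a 27 mm hex nut (top 31 mm below, on the arm).
- pivot (a point): Point on the vertical swivel axis of the arm, level with the top of the index plate (70 mm above the table). From here arm, knob and tray all point away from the robot (roughly +x, up to about 15 degrees off at the start). The pivot nut reaches 30 mm above this point.
- swing (a joint): Angle of arm and tray about the axis, rad: 0 at the middle stop, positive anticlockwise from above (to the robot's left, +y), limits +-0.76. On each side of the middle hole is one stop hole, in an adjustable shoe flush with the plate, anywhere from 0.47 to 0.65 rad away: find it by feel. Turning takes 1.5 to 4 N at the knob; the arm stays where it is left.
- plunger (a joint): How far the pin is drawn up, m: 0 fully home in a hole, 0.008 to 0.0095 tip resting on the plate between holes, above 0.010 clear of the plate, 0.014 fully drawn. A spring always pushes it down: about 4 N at home, 8.5 N fully drawn. The flat-ended pin has 1 mm play to each side in a hole and drops only when inside that.
- pin: The steel index pin, 10 mm thick; origin on its axis at the height of the plate's top when home. When home it reaches 9 mm down into the plate. Its contact force on the plate must stay below 25 N (resting on the plate by its spring it is about 8 N).
- tray_floor (a point): Centre of the grey plastic tray's inner floor (tray 180 mm out along the arm by 220 mm across, rim 28 mm high), 215 mm out from the swivel axis, beyond the table edge. x of this frame runs out along the arm, z up.
- mortar_mid (a point): Centre of the small wooden mortar that stands loose on the tray: 94 mm wide at the mouth, 78 mm high, this point 39 mm above its foot. Its z axis points up.
- bowl_mid (a point): Centre of the loose stainless steel bowl on the table (210 mm wide, 80 mm high). It stands to the robot's left (+y) or right (-y) of the clamp and so tells which stop is wanted.
- colander_mid (a point): Centre of the loose red plastic colander (202 mm wide, 92 mm high, two ears), on the other side from the bowl.
- dish_mid (a point): Centre of the loose white ceramic plate (200 mm wide, 22 mm high) on the table between the robot and the clamp.
- spice_jar: Loose glass spice jar, 44 mm wide, 85 mm high, origin under its foot; bystander.
- cup: Loose ceramic cup, 72 mm wide, 75 mm high, origin under its foot; bystander.

How it is judged:
By the outcome, as a careful person would: the job done as asked, in the order asked, and still so for the second after the job is handed in, with the robot touching nothing.
It also fails if it takes over 53 s, if anything falls off the work surface, if the arm or the gripper's body presses on something with over 40 N, if the wrist force passes 120 N, or if a joint passes its speed limit or range.

## Robot

A 6-joint arm with a two-finger parallel gripper is mounted at the origin on the work surface. World frame = base frame: x ahead of the robot, y to its left, z up, the work surface at z = 0. Lengths are in m, angles in rad, forces in N, time in s.
With the tool pointing down it reaches from about 0.25 to 0.85 m from the base axis. Payload 12.5 kg.
Tool frame: the origin (TCP) lies between the finger pads; the fingertips stand 17 mm ahead of it and the grasp point (between the pads) lies 2 mm behind it; x points along the fingers, y is the direction in which the jaws open and shut, and the axes are right-handed (so a half turn about x gives the same grasp; the last joint's range is limited). The gripper opens to 93 mm and grips with 3 to 60 N. Pads are 15 mm wide; open, the fingers measure 128 mm over their backs; the gripper's body (75 mm by 188 mm) begins 65 mm behind the grasp point.
Start: joints at [1.194, 0.351, 1.652, -0, 1.139, -0.085], TCP at [0.158, 0.527, 0.236] pointing down, gripper open.
Joint ranges: [-2.75, 2.75], [-0.79, 2.1], [0.01, 2.65], [-1.57, 4.71], [0.07, 3.14], [-2.87, 2.87]. Speed limits (rad/s): [2.22, 2.22, 2.79, 3.14, 3.14, 3.14].

## Interface

Orientations are given as a unit quaternion [x, y, z, w].
In Python, from bench import bot gives the robot as it stands.
- The arm moves only by the tool arm_command, never from a script. Its argument "increments" is a list that holds one entry, the list of rows, each a list of 5 numbers: the shift along the tool's x, y, z in mm, then the turn about the tool's x in rad, then the finger opening in mm, from 0 to 93. In form: [[[x, y, z, turn, jaw], ...]]. A call has 1 to 10 rows; each row shifts and turns the commanded pose from where the row before left it, along the tool's axes as they then stand; what a row does not reach is not made up. A row lasts 1/12 s, in which the tool goes at most 41.7 mm and 7.16 degrees, less where a joint would pass 70% of its speed; a pose out of reach is approached as far as the arm can. A call with a gripper value outside its range is refused whole. The fingers move at their own pace and stop on an object; the grip force is fixed at half the most. Time passes only in rows, so rows that do not move let the fingers close. It gives the time, the measured TCP pose, the force and the opening at its end, in the units of the state.
- bot.get_state(): the state, without advancing time (a new reading comes with each control period).
- bot.read_camera(name): name is "side" or "top" or "wrist"; returns the picture (420x560x3 uint8, red, green, blue); there is no depth.
- bot.get_calibration(name): a dict with "camera_matrix" (3x3 intrinsics, pixels), "T" (4x4, takes a point from camera to world coordinates); the wrist camera has in their place "tool_from_camera" (4x4, takes a point from camera to tool coordinates, whose origin is the TCP and whose axes are the tool frame's). Camera axes: x right, y up, looking along -z (the intrinsics and any distortion apply to the point x, -y, -z); pixel columns grow to the right and rows downward; lengths in m; the calibration is good to about 2 mm. A picture is of the moment at which its call begins: read the wrist's pose just before it. get_calibration takes no time and is no camera call.
- bot.job_done(): hands the job in, once; it reports no verdict.
The state is a dict: "time": time; "joints": joint angles; "joint_velocities": joint speeds; "tau": joint torques, N m; "position": TCP position; "eef_rot": TCP orientation; "ft_force": force on the tool from outside, world axes, zero at the start; "moment": the same for the moment, N m; "width": finger opening in m.
Only numpy, scipy, OpenCV 4.12 (cv2) and the standard library are available. Lean on these libraries where they do the work, as an engineer would, in place of code of your own. Each camera call takes 0.05 s, during which the arm holds its last target. There are 200 camera calls.

## Working session

There is one attempt and no reset: what is moved stays moved. The work goes in short steps, Python scripts to look and compute and a tool call to move; the robot and the scene stay as the last step left them, time stands still between calls to the robot, and variables do not carry over. Pictures are saved under pics/ and viewed, about 8 in all and at most 12, crops included, and the job is handed in when it is done.

Besides the shell and the picture viewer there is one more tool, called after "Request:" as name(argument=value, ...), one argument or row to a line, values as JSON. arm_command: Moves the arm, as the interface text tells. Its arguments: {"type":"object","properties":{"increments":{"type":"array"}},"required":["increments"]}

```bash
mkdir -p pics; python3 - <<'E'
from bench import bot
import cv2
s=bot.get_state();print({k:s[k] for k in('time','position','eef_rot','ft_force','width')})
for n in('top','side'):
    cv2.imwrite(f'pics/{n}0.png',cv2.cvtColor(bot.read_camera(n),cv2.COLOR_RGB2BGR))
    print(n,bot.get_calibration(n))
print(bot.get_calibration('wrist'))
E
```

```text
{'time': 0.0, 'position': array([0.15807893, 0.52645094, 0.23511158]), 'eef_rot': array([ 0.10238371,  0.69967327, -0.10319905,  0.69951758]), 'ft_force': array([ 0.71878591, -0.1459819 , -0.38364651]), 'width': 0.09261610959842842}
top {'camera_matrix': array([[433.45525059,   0.        , 285.41815985],
       [  0.        , 433.45525059, 216.77759975],
       [  0.        ,   0.        ,   1.        ]]), 'T': array([[-0.02278048,  0.99356614, -0.11093865,  0.46497024],
       [-0.99970097, -0.02165215,  0.01136507,  0.00148664],
       [ 0.00888989,  0.11116437,  0.99376227,  1.11363114],
       [ 0.        ,  0.        ,  0.        ,  1.        ]])}
side {'camera_matrix': array([[429.63589337,   0.        , 282.1298044 ],
       [  0.        , 429.63589337, 213.09509769],
       [  0.        ,   0.        ,   1.        ]]), 'T': array([[-0.97587003,  0.13937549, -0.16808376,  0.39571096],
       [-0.21804137, -0.66307534,  0.71609291,  0.77508219],
       [-0.0116464 ,  0.73546282,  0.67746498,  0.83782394],
       [ 0.        ,  0.        ,  0.        ,  1.        ]])}
{'camera_matrix': array([[309.48686851,   0.        , 282.67502484],
       [  0.        , 309.48686851, 208.10885125],
       [  0.        ,   0.        ,   1.        ]]), 'tool_from_camera': array([[-5.55206083e-04,  2.84146010e-01, -9.58780860e-01,
        -1.48398743e-01],
       [ 9.99999799e-01,  4.49820679e-04, -4.45765282e-04,
        -2.18164616e-04],
       [ 3.04617031e-04, -9.58780915e-01, -2.84146203e-01,
        -7.97771290e-02],
       [ 0.00000000e+00,  0.00000000e+00,  0.00000000e+00,
         1.00000000e+00]])}
```

View pics/top0.png

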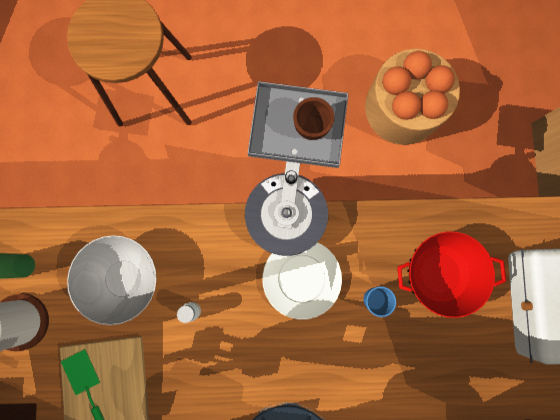

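View pics/side0.png

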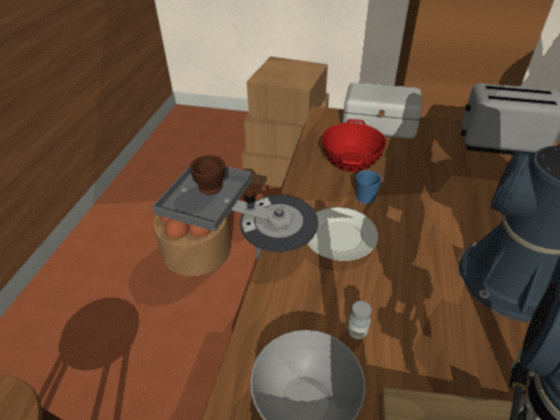

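The top view shows the bowl on the left (+y) at (112,280), the knob near (291,177), the pivot near (287,212), the shoes near (272,184) and (308,187), and the mortar on the right of the tray. So the wanted swing is positive. I'll zoom in to pin these down.

```bash
cat > h.py <<'E'
from bench import bot
import numpy as np,cv2
def ray(n,u,v,z,T=None):
    c=bot.get_calibration(n);K=c['camera_matrix']
    if T is None:T=c['T']
    d=np.array([(u-K[0,2])/K[0,0],-(v-K[1,2])/K[1,1],-1.]);d=T[:3,:3]@d
    return T[:3,3]+d*(z-T[2,3])/d[2]
def proj(n,p):
    c=bot.get_calibration(n);K=c['camera_matrix'];q=np.linalg.inv(c['T'])@np.r_[p,1]
    return K[0,2]-K[0,0]*q[0]/q[2],K[1,2]+K[1,1]*q[1]/q[2]
E
python3 - <<'E'
from h import *
for n,(u,v,z) in dict(knob=(291,177,.136),pivot=(287,212,.1),shoeL=(272,184,.07),shoeR=(308,187,.07)).items(): print(n,ray('top',u,v,z))
im=cv2.imread('pics/top0.png');a=cv2.resize(im[150:250,235:340],None,fx=5,fy=5,interpolation=cv2.INTER_CUBIC)
cv2.imwrite('pics/c.png',a)
E
```

```text
knob [ 0.66560034 -0.02458405  0.136     ]
pivot [ 0.58936976 -0.01409003  0.1       ]
shoeL [0.66273785 0.02048722 0.07      ]
shoeR [ 0.65344732 -0.06726652  0.07      ]
```

View pics/c.png

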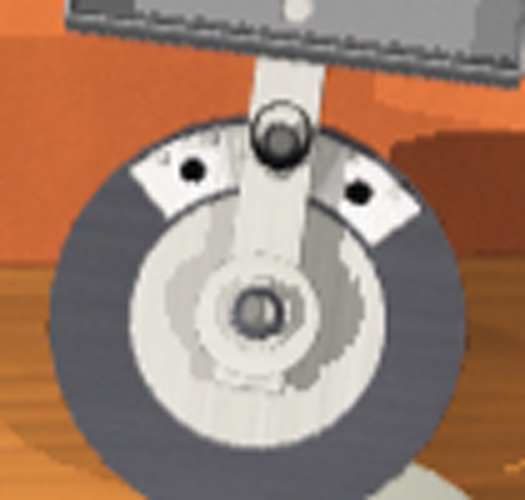

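```bash
python3 - <<'E'
from h import *
import math
piv=ray('top',286.6,212.4,.1);k=ray('top',291.1,177.4,.136);L=ray('top',273.2,183.7,.07);R=ray('top',306.5,188.5,.07)
a=lambda p:math.atan2(p[1]-piv[1],p[0]-piv[0])
for p in(piv,k,L,R):print(p,np.hypot(*(p-piv)[:2]),a(p))
t=ray('top',298,125,.07);print('trayish',t,a(t))
# mask knob side view: dark blob near (250,197)
im=cv2.imread('pics/side0.png');cv2.imwrite('pics/c2.png',cv2.resize(im[165:250,215:320],None,fx=5,fy=5,interpolation=cv2.INTER_CUBIC))
print(proj('side',[*k[:2],.124]),proj('side',[*piv[:2],.1]))
E
```

```text
[ 0.58844105 -0.01312581  0.1       ] 0.0 0.0
[ 0.66466324 -0.02479077  0.136     ] 0.07710961861519453 -0.15186057791058655
[0.66341964 0.01754252 0.07      ] 0.08100824070987225 0.3882647026780582
[ 0.64981236 -0.0634968   0.07      ] 0.0793956809637958 -0.6872706593047939
trayish [ 0.80997208 -0.04689621  0.07      ] -0.15127629458976763
(np.float64(251.0283911557959), np.float64(196.3748758807178)) (np.float64(279.14278139223256), np.float64(210.40719105070835))
```

View pics/c2.png

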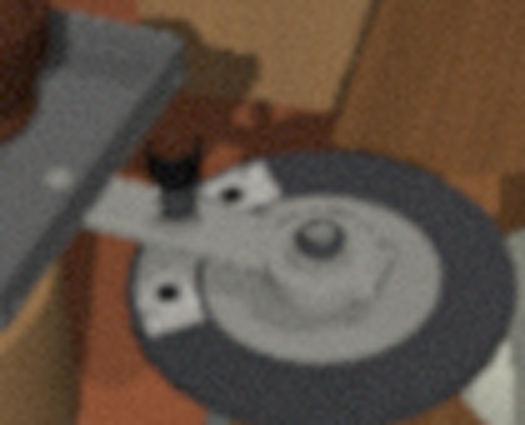

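```bash
cat >> h.py <<'E'
from scipy.spatial.transform import Rotation as Ro
PIV=np.array([.5875,-.013]);A0=-.152
def pose():
    s=bot.get_state();return s,np.array(s['position']),Ro.from_quat(s['eef_rot'])
def delta(p,a):  # tool-frame shift mm to p, turn about x to make jaws tangential at angle a
    s,q,R=pose();M=R.as_matrix();t=np.array([-np.sin(a),np.cos(a),0])
    d=M.T@(np.array(p)-q)*1e3;tt=M.T@t;x=np.arctan2(tt[2],tt[1])
    print('t',round(s['time'],2),'pos',q.round(4),'toolx',M[:,0].round(3),'tooly',M[:,1].round(3),'j',np.round(s['joints'],3),'F',np.round(s['ft_force'],1),'w',round(s['width']*1e3,1))
    print('shift mm',d.round(1),'turn',round(x,3))
def kn(a,z,r=.08):return [PIV[0]+r*np.cos(a),PIV[1]+r*np.sin(a),z]
E
python3 -c "
from h import *
delta(kn(A0,.2),A0)"
```

```text
t 0.1 pos [0.1581 0.5265 0.2352] toolx [-0.    -0.001 -1.   ] tooly [ 0.288  0.958 -0.001] j [ 1.194  0.351  1.652 -0.     1.139 -0.085] F [ 0.1  0.5 -0.7] w 93.2
shift mm [  35.5 -382.   645.7] turn -0.14
```

Request:
arm_command(
  increments=[
    [[0, -16, 27, 0, 80], [0, -16, 27, 0, 80], [0, -16, 27, 0, 80], [0, -16, 27, 0, 80], [0, -16, 27, 0, 80], [0, -16, 27, 0, 80], [0, -16, 27, 0, 80], [0, -16, 27, 0, 80], [0, -16, 27, 0, 80], [0, -16, 27, 0, 80]],
  ],
)

```text
time: 0.93
position: [0.3715, 0.2945, 0.2355]
eef_rot: [0.103, 0.7, -0.103, 0.7]
ft_force: [0.3, 0.4, -0.1]
width: 0.0801
```

Request:
arm_command(
  increments=[
    [[0, -16, 27, 0, 60], [0, -16, 27, 0, 60], [0, -16, 27, 0, 60], [0, -16, 27, 0, 60], [0, -16, 27, 0, 60], [0, -16, 27, 0, 60], [0, -16, 27, 0, 60], [0, -16, 27, 0, 60], [0, -16, 27, 0, 60], [0, -16, 27, 0, 60]],
  ],
)

```text
time: 1.77
position: [0.584, 0.0635, 0.2353]
eef_rot: [0.103, 0.7, -0.103, 0.699]
ft_force: [0.6, 0.1, 0.1]
width: 0.0601
```

Request:
arm_command(
  increments=[
    [[0, -16, 27, 0, 60], [0, -16, 27, 0, 60], [0, -16, 26, 0, 60], [0, -14, 25, 0, 60], [10, 0, 0, -0.07, 60], [15, 0, 0, -0.07, 60], [5, 0, 0, 0, 60], [0, 0, 0, 0, 60]],
  ],
)

```text
time: 2.43
position: [0.6652, -0.0245, 0.2038]
eef_rot: [0.054, 0.706, -0.054, 0.704]
ft_force: [-1.2, 0.0, 0.6]
width: 0.06
```

```bash
python3 - <<'E'
from h import *
delta(kn(A0,.2),A0)
s,q,R=pose();im=bot.read_camera('wrist');cv2.imwrite('pics/w1.png',cv2.cvtColor(im,cv2.COLOR_RGB2BGR))
W=np.eye(4);W[:3,:3]=R.as_matrix();W[:3,3]=q;W=W@bot.get_calibration('wrist')['tool_from_camera'];np.save('W1.npy',W)
E
```

```text
t 2.43 pos [ 0.6652 -0.0245  0.2038] toolx [-0.003  0.    -1.   ] tooly [ 0.153  0.988 -0.   ] j [-0.107  0.593  1.353 -0.     1.199 -1.524] F [-1.2  0.   0.6] w 60.0
shift mm [ 3.8 -0.3  1.5] turn -0.002
```

View pics/w1.png

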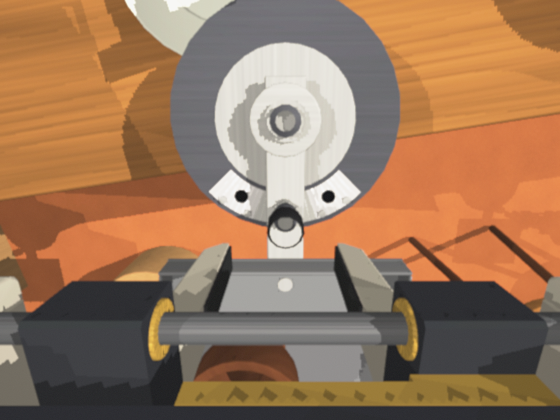

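The wrist view shows the pivot nut at (285,121), the knob's top face at about (286,233) with its dark flank above, and the holes at (241,197) and (328,197).

```bash
python3 - <<'E'
from h import *
W=np.load('W1.npy')
P=ray('wrist',285.5,121,.1,W);f=lambda n,u,v,z:(lambda p:print(n,p.round(4),np.hypot(*(p-P)[:2]).round(4),np.arctan2(p[1]-P[1],p[0]-P[0]).round(3)))(ray('wrist',u,v,z,W))
f('piv',285.5,121,.1);f('knobtop',286,233,.136);f('L?',328,197,.07);f('R?',241,197,.07)
# where expected
Wi=np.linalg.inv(W);K=bot.get_calibration('wrist')['camera_matrix']
for z in(.112,.124,.136):
    q=Wi@np.r_[kn(A0,z),1];print(z,K[0,2]-K[0,0]*q[0]/q[2],K[1,2]+K[1,1]*q[1]/q[2], .0145*K[0,0]/-q[2])
E
```

```text
piv [ 0.5898 -0.0106  0.1   ] 0.0 0.0
knobtop [ 0.669  -0.0227  0.136 ] 0.0801 -0.151
L? [0.6643 0.0187 0.07  ] 0.0801 0.375
R? [ 0.6518 -0.0622  0.07  ] 0.0806 -0.694
0.112 282.3146752025759 220.23218664238178 17.702368652604164
0.124 282.3058818080385 225.12224636018635 18.544850894937703
0.136 282.2962096082034 230.5010150023515 19.471530184792858
```

```bash
sed -i 's/^PIV=.*/PIV=np.array([.5886,-.0120]);A0=-.152/' h.py; python3 -c "
from h import *
delta(kn(A0,.122),A0)"
```

```text
t 2.48 pos [ 0.6657 -0.0245  0.2052] toolx [-0.001  0.    -1.   ] tooly [ 0.153  0.988 -0.   ] j [-0.107  0.592  1.351  0.     1.2   -1.523] F [ 0.3 -0.3  0.3] w 59.6
shift mm [83.2  0.6  2. ] turn -0.002
```

Request:
arm_command(
  increments=[
    [[10, 0.6, 2, 0, 60], [15, 0, 0, 0, 60], [15, 0, 0, 0, 60], [15, 0, 0, 0, 50], [12, 0, 0, 0, 50], [10, 0, 0, 0, 45], [6, 0, 0, 0, 40], [0, 0, 0, 0, 36], [0, 0, 0, 0, 34], [0, 0, 0, 0, 33]],
  ],
)

```text
time: 3.32
position: [0.6686, -0.0244, 0.1235]
eef_rot: [0.054, 0.705, -0.054, 0.706]
ft_force: [-0.7, 0.1, -0.1]
width: 0.0337
```

Request:
arm_command(
  increments=[
    [[0, 0, 0, 0, 31], [0, 0, 0, 0, 31], [0, 0, 0, 0, 30], [0, 0, 0, 0, 30]],
  ],
)

```text
time: 3.65
position: [0.6684, -0.0242, 0.1231]
eef_rot: [0.054, 0.705, -0.054, 0.705]
ft_force: [0.6, 1.0, 0.7]
width: 0.0302
```

```bash
python3 - <<'E'
from h import *
delta(kn(A0,.122),A0)
im=bot.read_camera('wrist');cv2.imwrite('pics/w2.png',cv2.cvtColor(im,cv2.COLOR_RGB2BGR))
E
```

```text
t 3.65 pos [ 0.6684 -0.0242  0.1231] toolx [ 0.001  0.    -1.   ] tooly [0.151 0.989 0.   ] j [-0.106  0.683  1.409  0.     1.049 -1.525] F [0.6 1.  0.7] w 30.2
shift mm [ 1.1 -0.  -0.7] turn 0.0
```

View pics/w2.png

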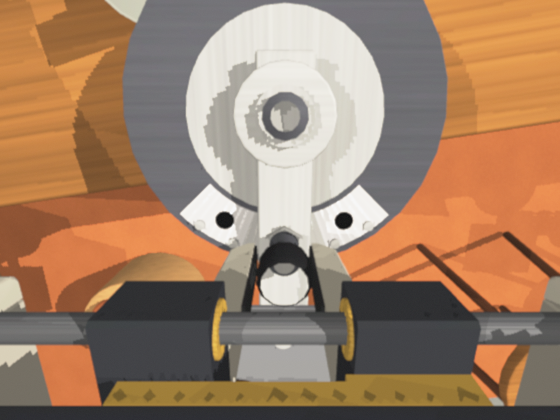

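The knob sits between the pads at (285,265), centred, with almost no force. I'll grip it.

Request:
arm_command(
  increments=[
    [[0, 0, 0, 0, 29], [0, 0, 0, 0, 28], [0, 0, 0, 0, 25], [0, 0, 0, 0, 20]],
  ],
)

```text
time: 4.03
position: [0.6683, -0.0242, 0.1229]
eef_rot: [0.054, 0.705, -0.054, 0.705]
ft_force: [1.7, 3.6, 3.6]
width: 0.0286
```

```bash
python3 -c "
from h import *
delta(kn(A0,.122),A0)"
```

```text
t 4.03 pos [ 0.6683 -0.0242  0.1229] toolx [ 0.001  0.    -1.   ] tooly [0.151 0.989 0.   ] j [-0.106  0.683  1.409  0.     1.049 -1.525] F [1.7 3.6 3.6] w 28.6
shift mm [ 0.9 -0.  -0.6] turn 0.0
```

Request:
arm_command(
  increments=[
    [[-2, 0, 0, 0, 20], [-2, 0, 0, 0, 20], [-2, 0, 0, 0, 20], [-2, 0, 0, 0, 20], [-2, 0, 0, 0, 20], [-2, 0, 0, 0, 20], [0, 0, 0, 0, 20], [0, 0, 0, 0, 20]],
  ],
)

```text
time: 4.7
position: [0.6681, -0.0244, 0.1335]
eef_rot: [0.054, 0.705, -0.054, 0.705]
ft_force: [6.7, 1.2, -8.1]
width: 0.0287
```

```bash
python3 - <<'E'
from h import *
delta(kn(A0,.122),A0)
im=bot.read_camera('wrist');cv2.imwrite('pics/w3.png',cv2.cvtColor(im,cv2.COLOR_RGB2BGR))
E
```

```text
t 4.7 pos [ 0.6681 -0.0244  0.1335] toolx [-0.  0. -1.] tooly [0.151 0.988 0.   ] j [-0.106  0.671  1.402  0.     1.069 -1.525] F [ 6.7  1.2 -8.1] w 28.7
shift mm [11.5  0.2 -0.5] turn -0.0
```

View pics/w3.png

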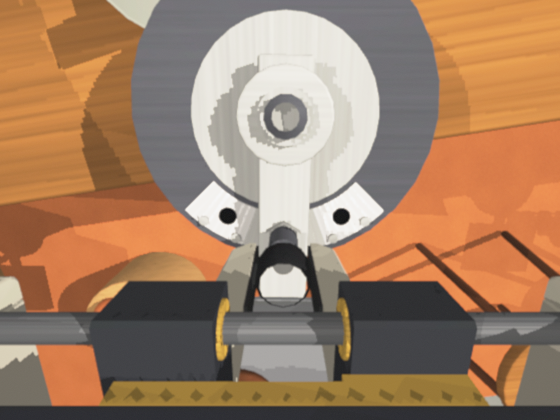

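Drawn about 10.6 mm with a spring load of about 8 N. I'll add a little more lift, then swing.

Request:
arm_command(
  increments=[
    [[-1, 0, 0.3, 0, 20], [-0.5, 0, 0.3, 0, 20], [0, 0, 0, 0, 20], [0, 0, 0, 0, 20]],
  ],
)

```text
time: 5.08
position: [0.6682, -0.0244, 0.1351]
eef_rot: [0.054, 0.706, -0.054, 0.704]
ft_force: [2.4, 1.9, -9.1]
width: 0.0289
```

Request:
arm_command(
  increments=[
    [[0, 0.4, 0, -0.005, 20], [0, 0.8, 0, -0.01, 20], [0, 1.2, -0.01, -0.015, 20], [0, 1.6, -0.02, -0.02, 20], [0, 1.6, -0.02, -0.02, 20], [0, 1.6, -0.02, -0.02, 20], [0, 1.6, -0.02, -0.02, 20]],
  ],
)

```text
time: 5.67
position: [0.6693, -0.0156, 0.136]
eef_rot: [0.014, 0.707, -0.014, 0.707]
ft_force: [-0.9, -2.3, -9.2]
width: 0.0282
```

```bash
python3 -c "
from h import *
delta(kn(A0+.11,.122),A0+.11)"
```

```text
t 5.67 pos [ 0.6693 -0.0156  0.136 ] toolx [-0.001 -0.    -1.   ] tooly [ 0.039  0.999 -0.   ] j [-0.093  0.67   1.397 -0.     1.075 -1.624] F [-0.9 -2.3 -9.2] w 28.2
shift mm [14.   0.2 -0.8] turn 0.003
```

Request:
arm_command(
  increments=[
    [[0, 1.6, -0.02, -0.02, 20], [0, 1.6, -0.02, -0.02, 20], [0, 1.6, -0.02, -0.02, 20], [0, 1.6, -0.02, -0.02, 20], [0, 1.6, -0.02, -0.02, 20], [0, 1.6, -0.02, -0.02, 20], [0, 1.6, -0.02, -0.02, 20], [0, 1.6, -0.02, -0.02, 20], [0, 1.6, -0.02, -0.02, 20]],
  ],
)

```text
time: 6.42
position: [0.6689, -0.0012, 0.1362]
eef_rot: [-0.05, 0.705, 0.05, 0.705]
ft_force: [-0.4, -1.3, -9.4]
width: 0.0287
```

Request:
arm_command(
  increments=[
    [[0, 1.6, -0.02, -0.02, 20], [0, 1.6, -0.02, -0.02, 20], [0, 1.6, -0.02, -0.02, 20], [0, 1.6, -0.02, -0.02, 20], [0, 1.6, -0.02, -0.02, 20], [0, 1.6, -0.02, -0.02, 20], [0, 1.2, -0.01, -0.015, 20], [0, 0.8, 0, -0.01, 20], [0, 0.4, 0, -0.005, 20], [0, 0, 0, 0, 20]],
  ],
)

```text
time: 7.25
position: [0.6664, 0.0106, 0.1362]
eef_rot: [-0.102, 0.7, 0.102, 0.7]
ft_force: [1.8, 1.4, -9.1]
width: 0.0285
```

```bash
python3 - <<'E'
from h import *
delta(kn(.287,.122),.287)
im=bot.read_camera('wrist');cv2.imwrite('pics/w4.png',cv2.cvtColor(im,cv2.COLOR_RGB2BGR))
cv2.imwrite('pics/top1.png',cv2.cvtColor(bot.read_camera('top'),cv2.COLOR_RGB2BGR))
E
```

```text
t 7.25 pos [0.6664 0.0106 0.1362] toolx [ 0.  0. -1.] tooly [-0.285  0.959  0.   ] j [-0.054  0.664  1.408  0.     1.07  -1.914] F [ 1.8  1.4 -9.1] w 28.5
shift mm [14.2  0.3 -1. ] turn 0.002
```

View pics/w4.png

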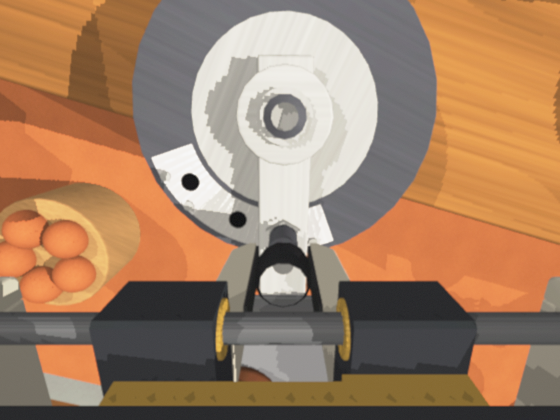

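Request:
arm_command(
  increments=[
    [[1, 0, 0, 0, 20], [1, 0, 0, 0, 20], [1, 0, 0, 0, 20], [0, 0, 0, 0, 20], [0, 0, 0, 0, 20], [0, 0, 0, 0, 20]],
  ],
)

```text
time: 7.85
position: [0.6663, 0.0105, 0.1332]
eef_rot: [-0.102, 0.7, 0.102, 0.7]
ft_force: [1.5, 2.1, -8.1]
width: 0.0286
```

Request:
arm_command(
  increments=[
    [[0.5, 0, 0, 0, 20], [0, 0, 0, 0, 20], [0, 0, 0, 0, 20], [0, 0, 0, 0, 20]],
  ],
)

```text
time: 8.18
position: [0.6664, 0.0104, 0.1327]
eef_rot: [-0.102, 0.7, 0.102, 0.7]
ft_force: [3.1, 2.3, -8.2]
width: 0.0284
```

Request:
arm_command(
  increments=[
    [[0.4, 0, 0, 0, 20], [0, 0, 0, 0, 20], [0, 0, 0, 0, 20], [0, 0, 0, 0, 20]],
  ],
)

```text
time: 8.52
position: [0.6663, 0.0104, 0.1323]
eef_rot: [-0.102, 0.7, 0.102, 0.7]
ft_force: [3.0, 2.9, -8.4]
width: 0.0286
```

Request:
arm_command(
  increments=[
    [[0.4, 0, 0, 0, 20], [0, 0, 0, 0, 20], [0, 0, 0, 0, 20], [0, 0, 0, 0, 20]],
  ],
)

```text
time: 8.85
position: [0.6663, 0.0104, 0.1319]
eef_rot: [-0.102, 0.7, 0.102, 0.7]
ft_force: [3.8, 3.0, -7.5]
width: 0.0286
```

Request:
arm_command(
  increments=[
    [[0.4, 0, 0, 0, 20], [0, 0, 0, 0, 20], [0, 0, 0, 0, 20], [0, 0, 0, 0, 20]],
  ],
)

```text
time: 9.18
position: [0.6664, 0.0104, 0.1318]
eef_rot: [-0.102, 0.7, 0.102, 0.7]
ft_force: [2.1, 3.0, -2.4]
width: 0.0286
```

Request:
arm_command(
  increments=[
    [[0.4, 0, 0, 0, 20], [0, 0, 0, 0, 20], [0, 0, 0, 0, 20], [0, 0, 0, 0, 20]],
  ],
)

```text
time: 9.52
position: [0.6664, 0.0104, 0.1316]
eef_rot: [-0.102, 0.7, 0.102, 0.7]
ft_force: [-0.1, 3.6, 4.7]
width: 0.0285
```

Contact with the plate shows as the lift force vanishing. I'll back off the small excess, then loosen the jaws so that only the spring loads the pin.

Request:
arm_command(
  increments=[
    [[-0.3, 0, 0, 0, 20], [0, 0, 0, 0, 20], [0, 0, 0, 0, 28], [0, 0, 0, 0, 30], [0, 0, 0, 0, 31], [0, 0, 0, 0, 31], [0, 0, 0, 0, 31]],
  ],
)

```text
time: 10.1
position: [0.6659, 0.0101, 0.1309]
eef_rot: [-0.102, 0.7, 0.101, 0.699]
ft_force: [-0.1, -0.0, 0.5]
width: 0.0307
```

Request:
arm_command(
  increments=[
    [[0, 0.5, 0, -0.006, 31], [0, 0.5, 0, -0.006, 31], [0, 0.5, 0, -0.006, 31], [0, 0, 0, 0, 31], [0, 0, 0, 0, 31]],
  ],
)

```text
time: 10.52
position: [0.6657, 0.0115, 0.1312]
eef_rot: [-0.108, 0.699, 0.108, 0.699]
ft_force: [1.0, -3.5, -1.6]
width: 0.0311
```

Request:
arm_command(
  increments=[
    [[0, 0.5, -0.01, -0.006, 31], [0, 0.5, -0.01, -0.006, 31], [0, 0.5, 0, -0.006, 31], [0, 0.5, 0, -0.006, 31], [0, 0, 0, 0, 31]],
  ],
)

```text
time: 10.93
position: [0.6652, 0.0133, 0.1312]
eef_rot: [-0.117, 0.697, 0.116, 0.697]
ft_force: [0.5, -5.2, -0.5]
width: 0.031
```

```bash
python3 -c "
from h import *
delta(kn(.33,.122),.33)"
```

```text
t 10.93 pos [0.6652 0.0133 0.1312] toolx [ 0.    -0.001 -1.   ] tooly [-0.325  0.946 -0.   ] j [-5.000e-02  6.680e-01  1.414e+00 -1.000e-03  1.060e+00 -1.951e+00] F [ 0.5 -5.2 -0.5] w 31.0
shift mm [ 9.2  0.8 -0.7] turn 0.001
```

Request:
arm_command(
  increments=[
    [[0, 0.4, 0, -0.005, 31], [0, 0.4, 0, -0.005, 31], [0, 0.4, -0.01, -0.005, 31], [0, 0.4, -0.01, -0.005, 31], [0, 0, 0, 0, 31]],
  ],
)

```text
time: 11.35
position: [0.6646, 0.015, 0.1313]
eef_rot: [-0.123, 0.696, 0.123, 0.696]
ft_force: [1.0, -5.0, -1.4]
width: 0.0315
```

Request:
arm_command(
  increments=[
    [[0, 0.4, 0, -0.005, 31], [0, 0.4, -0.01, -0.005, 31], [0, 0.4, -0.01, -0.005, 31], [0, 0, 0, 0, 31]],
  ],
)

```text
time: 11.68
position: [0.6642, 0.0163, 0.1312]
eef_rot: [-0.128, 0.695, 0.129, 0.695]
ft_force: [0.9, -3.5, -2.4]
width: 0.031
```

Request:
arm_command(
  increments=[
    [[0, 0.4, 0, -0.005, 31], [0, 0.4, -0.01, -0.005, 31], [0, 0, 0, 0, 31]],
  ],
)

```text
time: 11.93
position: [0.6638, 0.0172, 0.1312]
eef_rot: [-0.132, 0.695, 0.132, 0.695]
ft_force: [1.5, -3.3, -2.6]
width: 0.0309
```

Request:
arm_command(
  increments=[
    [[0, 0.4, 0, -0.005, 31], [0, 0.4, -0.01, -0.005, 31], [0, 0, 0, 0, 31]],
  ],
)

```text
time: 12.18
position: [0.6635, 0.0181, 0.1313]
eef_rot: [-0.135, 0.694, 0.136, 0.694]
ft_force: [0.0, -0.6, 0.3]
width: 0.0308
```

Force dropped to zero, so the pin may have dropped in. I'll look.

```bash
python3 - <<'E'
from h import *
im=cv2.cvtColor(bot.read_camera('wrist'),cv2.COLOR_RGB2BGR)
a=np.hstack([cv2.resize(x[190:320,220:350],None,fx=3,fy=3) for x in(cv2.imread('pics/w4.png'),im)])
cv2.imwrite('pics/c5.png',a);cv2.imwrite('pics/w5.png',im)
E
```

```text
(no output)
```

View pics/c5.png

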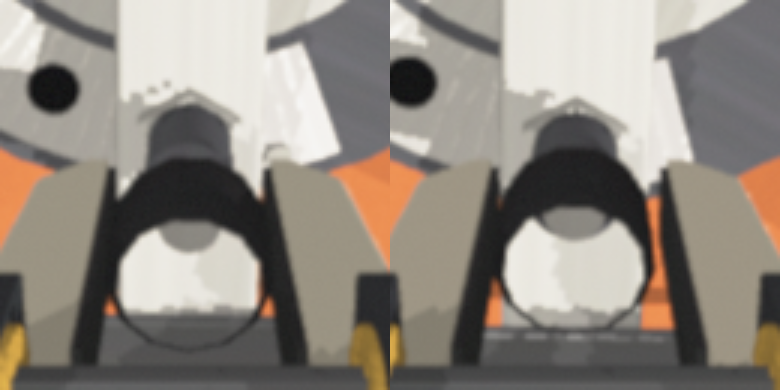

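The knob now sits lower between the fingers, and its visible sleeve is shorter: the pin has dropped. I'll let go and retreat upward.

Request:
arm_command(
  increments=[
    [[0, 0, 0, 0, 34], [0, 0, 0, 0, 40], [0, 0, 0, 0, 46], [0, 0, 0, 0, 50], [-8, 0, 0, 0, 50], [-12, 0, 0, 0, 50], [-16, 0, 0, 0, 50], [-20, 0, 0, 0, 50], [-20, 0, 0, 0, 50], [0, 0, 0, 0, 50]],
  ],
)

```text
time: 13.07
position: [0.6654, 0.0178, 0.213]
eef_rot: [-0.136, 0.691, 0.135, 0.697]
ft_force: [0.8, -0.9, 1.1]
width: 0.0501
```

Request:
arm_command(
  increments=[
    [[-20, 0, 0, 0, 50], [-10, 0, -20, 0, 50], [0, 0, -25, 0, 50], [0, 0, -25, 0, 50], [0, 0, -25, 0, 50], [0, 0, -25, 0, 50], [0, 0, -25, 0, 50], [0, 0, -20, 0, 50], [0, 0, 0, 0, 50]],
  ],
)

```text
time: 13.82
position: [0.5082, -0.045, 0.2378]
eef_rot: [-0.135, 0.694, 0.135, 0.694]
ft_force: [-0.5, 0.1, -0.4]
width: 0.0498
```

```bash
python3 - <<'E'
from h import *
delta(kn(.38,.3),.38)
t=cv2.cvtColor(bot.read_camera('top'),cv2.COLOR_RGB2BGR);s=cv2.cvtColor(bot.read_camera('side'),cv2.COLOR_RGB2BGR)
cv2.imwrite('pics/t6.png',t);cv2.imwrite('pics/s6.png',s)
s0=cv2.imread('pics/side0.png')
g=lambda x,k:cv2.resize(x[160:250,215:305],None,fx=k,fy=k,interpolation=cv2.INTER_CUBIC)
a=np.hstack([g(s0,4.4),g(s,4.4)])[:396]
b=cv2.resize(t[60:330,60:520],None,fx=.44,fy=.44)
cv2.imwrite('pics/c6.png',np.vstack([a,np.zeros((200,792,3),np.uint8)]))
c=cv2.imread('pics/c6.png');c[398:398+b.shape[0],:b.shape[1]]=b;s2=cv2.resize(s,None,fx=.45,fy=.45);c[398:398+s2.shape[0],250:250+s2.shape[1]]=s2;cv2.imwrite('pics/c6.png',c)
E
```

```text
t 13.82 pos [ 0.5082 -0.045   0.2378] toolx [-0.001 -0.    -1.   ] tooly [-0.375  0.927  0.   ] j [-0.179  0.276  1.75  -0.     1.116 -2.134] F [-0.5  0.1 -0.4] w 49.8
shift mm [-6.230e+01  1.000e-01  1.669e+02] turn 0.004
```

View pics/c6.png

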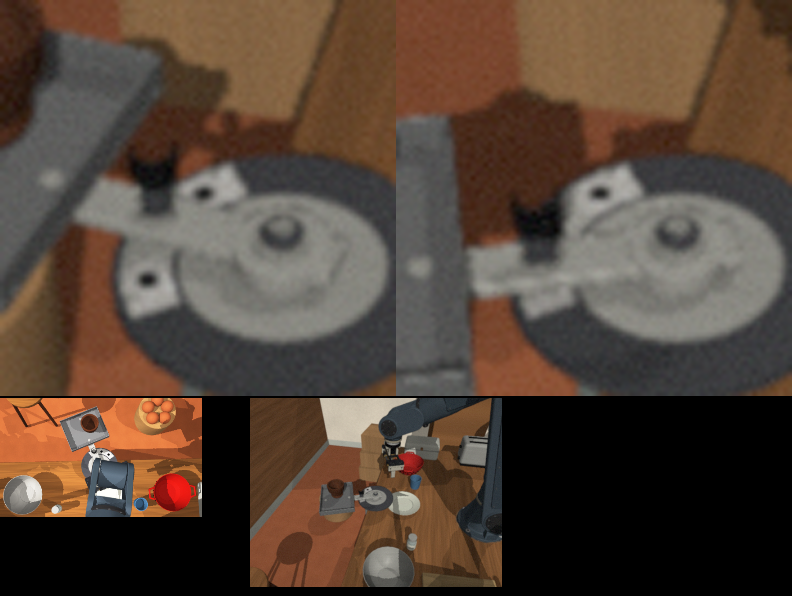

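```bash
python3 - <<'E'
from h import *
K=cv2.cvtColor
def dark(f,box):
    x0,y0,x1,y1=box;g=cv2.imread(f)[y0:y1,x0:x1].max(2);m=(g<40).astype(np.uint8)
    n,l,st,c=cv2.connectedComponentsWithStats(m);i=1+st[1:,4].argmax();return c[i]+[x0,y0],st[i]
print(dark('pics/side0.png',(242,190,260,212)),dark('pics/s6.png',(238,198,256,222)))
print(proj('side',kn(A0,.124)))
for a in(.365,.375,.385,.395):
  for z in(.124,.1325):print(a,z,proj('side',kn(a,z)))
E
```

```text
(array([249.61016949, 198.71186441]), array([ 2,  5, 11,  8, 59], dtype=int32)) (array([246.83098592, 209.76056338]), array([ 3,  7, 11, 10, 71], dtype=int32))
(np.float64(249.82411239959578), np.float64(196.38656248931485))
0.365 0.124 (np.float64(247.07028968558362), np.float64(206.97431480745033))
0.365 0.1325 (np.float64(246.84100038930646), np.float64(204.42167656043947))
0.375 0.124 (np.float64(247.09922049012246), np.float64(207.1855213239703))
0.375 0.1325 (np.float64(246.86996215202032), np.float64(204.63262845647813))
0.385 0.124 (np.float64(247.13138214366322), np.float64(207.39659892540658))
0.385 0.1325 (np.float64(246.90217245202416), np.float64(204.843452492572))
0.395 0.124 (np.float64(247.16677661920735), np.float64(207.60752575815923))
0.395 0.1325 (np.float64(246.93763331442094), np.float64(205.05412683881858))
```

The measured knob offset matches the home position: +2.3 px from the prediction both before and after, against about +4.9 px if it were still raised. I'll hand it in.

```bash
python3 -c "
from bench import bot
print(bot.job_done())"
```

```text
the job is handed in; nothing more can be done
None
```

The tray is now pinned at the left stop, on the bowl's side, and the job is handed in. I had no direct reading of the pin, so "fully home" comes from the camera and force checks below.

- **What I did:** I gripped the knob, drew the pin about 13 mm and swung the arm about 0.44 rad to the left. I lowered the pin until the plate carried it, then loosened the jaws so only the spring pressed it down. I nudged the arm along with one finger until the pin dropped in at about 0.53 rad, then let go and backed off.
- **Forces:** Lowering went slightly too far once and pressed about 5 N on top of the spring, so the pin saw an estimated 12–13 N against the 25 N limit. I backed off straight away. Sideways push while riding the plate was about 3–5 N, and it fell to about zero at the drop.
- **Pin home:** In the side view the knob sits at its home height. Its offset from the prediction was 2.3 px before and after, against the roughly 4.9 px I would expect if the pin were still on the plate.
- **Other things:** The mortar stands on the tray, and the bowl and the other loose items look undisturbed. I judged these by eye from small final views, in which the robot hid part of the dish from above.
- **Robot and time:** The robot ended clear of everything, with wrist force near zero, at about 14 s.
- **Disagreement:** The top and wrist cameras differed by about 2–3 mm on the pivot and 0.014 rad on the hole. Finding the hole by feel settled it.

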